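# Shut the condiment box and push its catch across

## Task

Close up the condiment box: with the fingertips, gently push its half-open lid down until it lies flush, without slamming it, and only then push the red knob of the sliding catch across to its stop to lock the lid. Just push; leave the sample boxes inside and the things standing around where they are, and take the hand away at the end.

Things in the scene. Friction and masses are not known exactly. Their poses are not given: they have to be found in the camera images.
- condiment_box: stainless steel condiment box, 172 x 274 mm, 96 mm tall when shut, fixed to the worktop. Origin under its centre; its front (with the lid's tab and the sliding catch) faces its own -x, its long side lies along y, z up. The front faces away from the robot. The hinge line is on the robot's side, at x = +84 mm, 92 mm above the worktop. Three sample boxes stand inside, below the rim
- condiment_box_lid (a joint): angle of the flat hinged steel lid, rad: 0 = shut flush (hard stop), growing as its front edge rises; starts half open, 0.55 to 0.95. The hinge runs along the box's y and is stiff: the lid stays at any angle, does not fall; a push of 1 to 2.5 N on its upper face near the free edge moves it. Plate 2 mm thick, 274 mm wide, 155 mm from hinge to edge; shut, its upper face is 93 mm above the worktop
- lid_edge (a point): middle of the lid's free front edge, on the upper face of the plate, 155 mm from the hinge; moves with the lid. A tab 50 mm wide sticks out 15 mm further, 5 mm below the upper face
- catch (a joint): travel of the sliding catch, m: 0 = fully open, 0.045 = fully across at its end stop; it starts between 0 and 0.010. It slides along the box's -y (seen from the robot: to the left), its flat bolt passing over the lid's tab. It stays where it is left; sliding takes about 2 to 3 N
- catch_knob (a point): centre of the top of the catch's upright red knob, 15 mm in diameter, 25 mm tall, its top 121.5 mm above the worktop; moves with the catch. In the box's frame at x = -84 mm, and y = +112 mm with the catch at 0, in front of the lid's free edge. The steel parts round the bolt rise to 99.5 mm at most; fingertips pushing the knob pass about 5 mm over them
- sample_box_a: plastic food sample box with a green lid, 69 x 103 mm, 48 mm tall, loose inside the condiment box; origin under its centre
- sample_box_b: plastic food sample box with a blue lid, 69 x 103 mm, 48 mm tall, loose inside the condiment box; origin under its centre
- sample_box_c: plastic food sample box with a white lid, 69 x 103 mm, 48 mm tall, loose inside the condiment box; origin under its centre
- kitchen_timer: round white wind-up kitchen timer, 63 mm wide, 56 mm tall; origin under its centre; loose, to be left alone
- label_roll: roll of white labels lying flat, 60 mm wide, 30 mm tall; origin under its centre; loose, to be left alone
- salt_shaker: salt shaker with a steel top, 44 mm wide, 90 mm tall; origin under its centre; loose, to be left alone
- spice_jar_a: spice jar with a yellow cap, 42 mm wide, 96 mm tall; origin under its centre; loose, to be left alone
- clip_jar: clip-top glass jar, 72 mm wide, 108 mm tall; origin under its centre; loose, to be left alone

How it is judged:
On the way, in this order (a step that is already met when the one before it is completed fails the run):
1. the lid is pushed down shut (within 0.04 rad of flush) (value of joint condiment_box_lid below 0.04 rad), for 0.2 s.
2. the catch is pushed across (at least 38 of its 45 mm) over the shut lid (value of joint catch above 0.038 m and value of joint condiment_box_lid below 0.04 rad), for 0.2 s.
At the end, for the whole second after the job is handed in: the lid is shut within 0.04 rad of flush, the catch is at least 38 mm along its 45 mm travel, and both are at rest (all of step 2 and velocity of joint catch between -0.01 and 0.01 m/s and velocity of joint condiment_box_lid between -0.05 and 0.05 rad/s); the robot touches nothing.
It fails at once if the lid is slammed (it falls or is thrust down faster than 3 rad/s) (velocity of joint condiment_box_lid below -3 rad/s).
It fails at once if the lid is lifted further open instead of being pushed down (value of joint condiment_box_lid above 1.1 rad).
It fails at once if the catch is pushed across before the lid is down (value of joint catch above 0.02 m and value of joint condiment_box_lid above 0.06 rad).
It fails at once if a sample box is lifted or shifted (more than 20 mm) in the condiment box (distance of any of sample_box_a, sample_box_b, sample_box_c from where it was at the start of the episode above 0.02 m).
It fails at once if a thing standing beside the box is picked up or shifted (more than 30 mm) (distance of any of kitchen_timer, label_roll, salt_shaker, spice_jar_a, clip_jar from where it was at the start of the episode above 0.03 m).
It also fails if it takes over 45 s, if anything falls off the work surface, if the arm or the gripper's body presses on something with over 40 N, if the wrist force passes 120 N, or if a joint passes its speed limit or range.

## Robot

A 6-joint arm with a two-finger parallel gripper is mounted at the origin on the work surface; the furniture and walls round the work are solid. World frame = base frame: x ahead of the robot, y to its left, z up, the work surface at z = 0. Lengths are in m, angles in rad, forces in N, time in s.
With the tool pointing down it reaches from about 0.3 to 0.875 m from the base axis. Payload 6.4 kg.
Tool frame: the origin (TCP) lies between the finger pads; the fingertips stand ctrl.tip_extent ahead of it and the grasp point (between the pads) is the TCP (ctrl.tip_extent is the distance from the TCP to the fingertips, in m); z points along the fingers, y is the line along which they close (so a half turn about z gives the same grasp; the last joint's range is limited). The gripper opens to 85 mm and grips with 20 to 120 N. Pads are 22 mm wide; open, the fingers measure 114 mm over their backs; the gripper's body (76 mm by 85 mm) begins 54 mm behind the grasp point. The pads swing forward as they close: fully open they stand 13 mm farther back than shut.
Start: joints at [1.043, 0.181, 1.607, -0, 1.354, -0.206], TCP at [0.182, 0.546, 0.25] pointing down, gripper open.
Joint ranges: [-2.99, 2.99], [-0.89, 2.07], [0.3, 2.58], [-1.14, 4.28], [0, 2.63], [-3.12, 3.12]. Speed limits (rad/s): [2.57, 2.57, 3.01, 3.14, 3.14, 3.14].

## Interface

Orientations are given as a unit quaternion [w, x, y, z].
In Python, from bench import ctrl gives the robot as it stands.
- The arm moves only by the tool send_rows, never from a script. Its arguments are lists of equal length, an entry for each row: "dr": the turn, a rotation vector about the tool's x, y, z in units of 6 degrees (1.0 is 6 degrees), a list of three; "xyz": the shift along the tool's x, y, z in cm, a list of three; "jaw": the opening in per cent of the stroke, from 0 (shut) to 100 (fully open). In form: {"dr": [[wx, wy, wz], ...], "xyz": [[dx, dy, dz], ...], "jaw": [jaw, ...]}. A call has exactly 8 rows; each row is the pose to reach, as a shift and turn from the pose commanded when the call began, along the tool's axes at that moment; what a row does not reach only later rows make up. A row lasts 1/8 s, in which the tool goes at most 62.5 mm and 10.7 degrees, less where a joint would pass 70% of its speed; a pose out of reach is approached as far as the arm can. A call with a gripper value outside its range is refused whole. The fingers move at their own pace and stop on an object; the grip force is fixed at half the most. Time passes only in rows, so rows that repeat a pose let the fingers close, or fill a call up. It gives the time, the measured TCP pose, the force, the opening and the grip force at its end, in the units of the state.
- ctrl.get_obs(): the state, without advancing time (a new reading comes with each control period).
- ctrl.camera(name): name is "scene" or "top" or "wrist"; returns the picture (480x640x3 uint8, red, green, blue); there is no depth.
- ctrl.calibration(name): a dict with "camera_matrix" (3x3 intrinsics, pixels), "world_from_camera" (4x4, takes a point from camera to world coordinates). Camera axes: x right, y up, looking along -z (the intrinsics and any distortion apply to the point x, -y, -z); pixel columns grow to the right and rows downward; lengths in m; the calibration is good to about 2 mm. The wrist camera is an equidistant fisheye: a pixel r from the principal point sees the ray r / f radians off the axis. A picture is of the moment at which its call begins: read the wrist's pose just before it. calibration takes no time and is no camera call; for the wrist camera it gives the pose at the moment of the call.
- ctrl.hand_in(): hands the job in; it is judged then, once.
The state is a dict: "time_s": time; "q": joint angles; "dq": joint speeds; "joint_efforts": joint torques, N m; "eef_pos": TCP position; "eef_rot": TCP orientation; "wrist_force": force on the tool from outside, world axes, zero at the start; "torque": the same for the moment, N m; "opening": opening from 0.0 (shut) to 1.0 (fully open); "grasp_force": force on a finger pad.
Only numpy, scipy, OpenCV 4.12 (cv2) and the standard library are available. Lean on these libraries where they do the work, as an engineer would, in place of code of your own. Each camera call takes 0.05 s, during which the arm holds its last target. There are 200 camera calls.

## Working session

There is one attempt and no reset: what is moved stays moved. The work goes in short steps, Python scripts to look and compute and a tool call to move; the robot and the scene stay as the last step left them, time stands still between calls to the robot, and variables do not carry over. Pictures are saved under pics/ and viewed, at most 10 in all, crops included, and the job is handed in when it is done.

Besides the shell and the picture viewer there is one more tool, called as a command line: name --argument value ..., lists and objects as JSON in quotes. send_rows: Moves the arm, as the interface text tells. Its arguments: {"type":"object","properties":{"dr":{"type":"array","items":{"type":"array","items":{"type":"number"}}},"xyz":{"type":"array","items":{"type":"array","items":{"type":"number"}}},"jaw":{"type":"array","items":{"type":"number"}}},"required":["dr","xyz","jaw"]}

```bash
mkdir -p pics
python3 - <<'E'
from bench import ctrl
import cv2,numpy as np
np.set_printoptions(precision=4,suppress=True)
o=ctrl.get_obs();print(o['time_s'],o['eef_pos'],o['eef_rot'],o['opening'],ctrl.tip_extent)
for n in("scene","top"):
    cv2.imwrite(f"pics/{n}.png",ctrl.camera(n)[:,:,::-1]); c=ctrl.calibration(n);print(c)
E
```

```text
0.0 [0.1816 0.545  0.2494] [-0.0003  0.1602  0.9871 -0.0008] 1.0010962419220768 0.019
{'camera_matrix': array([[578.4983,   0.    , 329.0555],
       [  0.    , 578.4983, 245.0884],
       [  0.    ,   0.    ,   1.    ]]), 'world_from_camera': array([[-0.5096, -0.4354,  0.7421,  1.6047],
       [ 0.8604, -0.2546,  0.4415,  0.7722],
       [-0.0033,  0.8635,  0.5044,  0.926 ],
       [ 0.    ,  0.    ,  0.    ,  1.    ]])}
{'camera_matrix': array([[504.2394,   0.    , 317.4699],
       [  0.    , 504.2394, 233.5235],
       [  0.    ,   0.    ,   1.    ]]), 'world_from_camera': array([[-0.0197,  0.9923, -0.1224,  0.2667],
       [-0.9998, -0.0194,  0.0036,  0.0562],
       [ 0.0012,  0.1225,  0.9925,  1.2081],
       [ 0.    ,  0.    ,  0.    ,  1.    ]])}
```

View pics/scene.png

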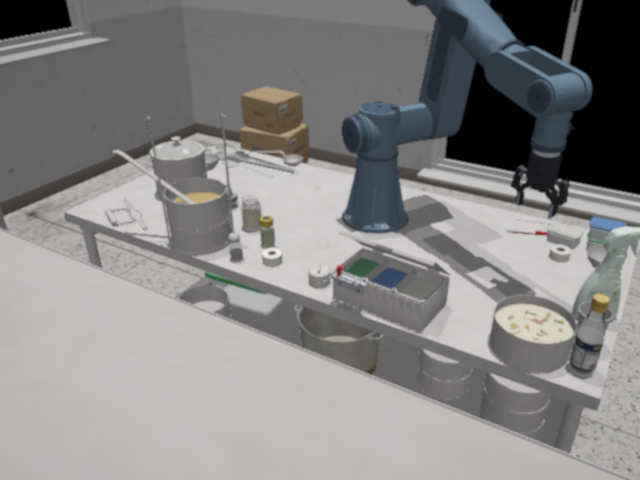

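View pics/top.png

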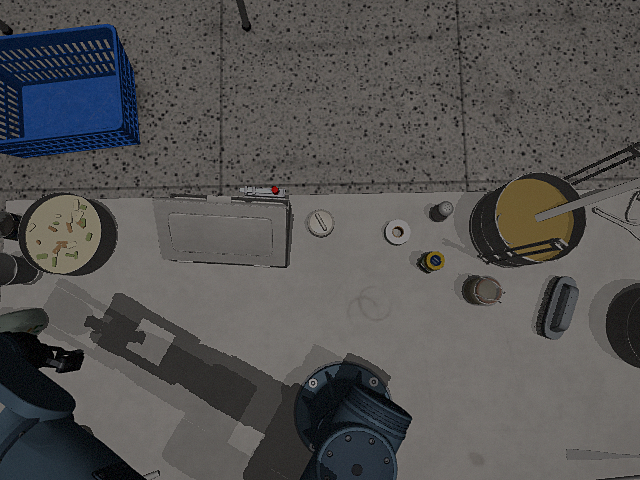

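The top view shows the box at about cols 158–292, rows 190–268 with the red knob near (275,189). The timer is close by, just right of the box at (320,223). I'll enlarge both views.

Run:
```python
import cv2,numpy as np
a=cv2.imread('pics/top.png')[175:285,145:345];a=cv2.resize(a,None,fx=4,fy=4,interpolation=cv2.INTER_CUBIC);a=cv2.convertScaleAbs(a,alpha=1.6)
cv2.imwrite('pics/topc.png',a)
b=cv2.imread('pics/scene.png')[225:335,300:460];cv2.imwrite('pics/scenec.png',cv2.resize(b,None,fx=5,fy=5,interpolation=cv2.INTER_CUBIC))
```

```text
(no output)
```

View pics/topc.png

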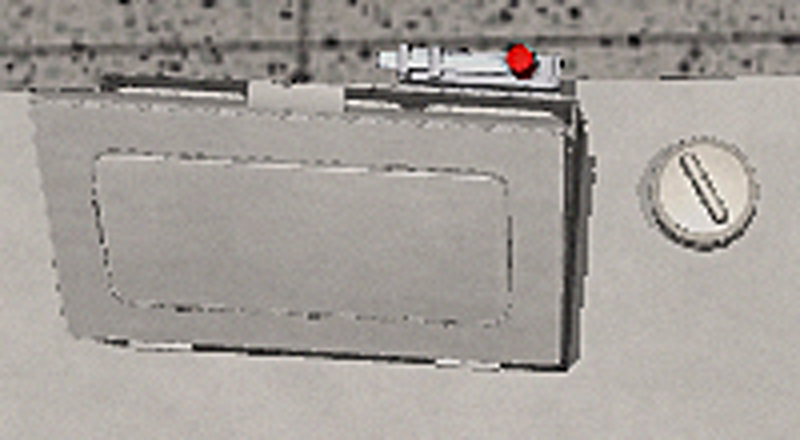

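View pics/scenec.png

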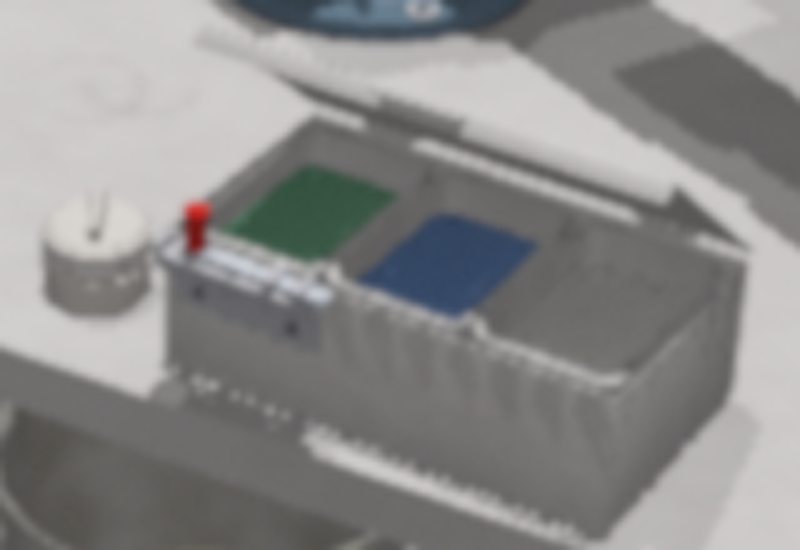

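Top crop: knob top at (519,60), hinge ends at about (75,338) and (560,368), free-edge corners at (32,95) and (562,128), tab front at (248–345,81). Scene crop: knob top at (197,208), near-left rim corner at (615,385), its foot at (600,540). I'll fit the box pose, lid angle and catch travel to these.

```bash
cat > h.py <<'E'
from bench import ctrl
import numpy as np
from scipy.spatial.transform import Rotation as R
np.set_printoptions(precision=4,suppress=True)
def proj(n,P):
    c=ctrl.calibration(n);T=np.linalg.inv(c['world_from_camera']);p=np.asarray(P)@T[:3,:3].T+T[:3,3]
    p=p*[1,-1,-1];q=p@c['camera_matrix'].T;return q[:,:2]/q[:,2:]
def box(p,B):
    return R.from_euler('z',p[2]).apply(B)+[p[0],p[1],0]
def lid(a,s,y,up=.001): # upper-face point at distance s from hinge
    return [.084-s*np.cos(a)-up*np.sin(a)*-1*-1, y, .092+s*np.sin(a)+up*np.cos(a)]
E
python3 - <<'E'
from h import *
from scipy.optimize import least_squares
top=np.array([[519,60],[560,368],[75,338],[562,128],[32,95],[248,80],[345,82]])/4+[145,175]
sc=np.array([[197,208],[615,385],[600,540]])/5+[300,225]
def res(p):
    a,c=p[3:]
    k=[-.084,.112-c,.1215]
    B=[k,lid(a,0,.137),lid(a,0,-.137),lid(a,.155,.137),lid(a,.155,-.137),lid(a,.17,-.025,-.004),lid(a,.17,.025,-.004)]
    S=[k,[-.086,-.137,.09],[-.086,-.137,0]]
    return np.r_[(proj('top',box(p,B))-top).ravel(),(proj('scene',box(p,S))-sc).ravel()]
r=least_squares(res,[.5,.28,np.pi,.7,.005],loss='soft_l1')
print(r.x);print(res(r.x).reshape(-1,2))
p=r.x
print('knob',box(p,[[-.084,.112-p[4],.1215]]),'edge',box(p,[lid(p[3],.155,0)]))
t=np.array([[700,192]])/4+[145,175]
E
```

```text
[0.4222 0.2561 3.0798 0.6264 0.0058]
[[-0.3572 -0.3319]
 [ 0.415   0.2592]
 [-2.0397  2.5297]
 [ 0.2253 -3.1   ]
 [ 0.1284 -0.3884]
 [ 0.106   0.781 ]
 [ 0.136   1.2942]
 [-0.2812 -0.8035]
 [-0.3649  5.1876]
 [-0.188   3.3609]]
knob [[0.4995 0.1449 0.1215]] edge [[0.4643 0.2535 0.1837]]
```

```bash
cat >> h.py <<'E'
def go(target,yd=None):
    o=ctrl.get_obs();q=o['eef_rot'];r=R.from_quat([q[1],q[2],q[3],q[0]])
    print('t',o['time_s'],'pos',o['eef_pos'],'F',o['wrist_force'],'cm',r.inv().apply(np.array(target)-o['eef_pos'])*100)
    if yd is not None:
        y=np.array([*yd,0.]);y/=np.linalg.norm(y);z=np.array([0,0,-1.]);t=R.from_matrix(np.c_[np.cross(y,z),y,z])
        print('dr',np.degrees((r.inv()*t).as_rotvec())/6)
E
python3 -c "
from h import *
go([.445,.253,.225],[.062,.998])"
```

```text
t 0.1 pos [0.1816 0.5451 0.2494] F [ 0.5758  1.033  -0.4308] cm [-34.2234 -19.3734   2.4655]
dr [-0.0149 -0.0049 -2.4802]
```

send_rows --dr '[[0,0,-0.3],[0,0,-0.6],[0,0,-1],[0,0,-1.4],[0,0,-1.8],[0,0,-2.2],[0,0,-2.5],[0,0,-2.5]]' --xyz '[[-4.3,-2.4,0],[-8.6,-4.8,0],[-12.9,-7.3,0],[-17.2,-9.7,0],[-21.5,-12.1,0],[-25.8,-14.5,0],[-30,-17,0],[-34.2,-19.4,0]]' --jaw '[0,0,0,0,0,0,0,0]'

```text
time_s: 1.1
eef_pos: [0.4456, 0.2519, 0.25]
eef_rot: [-0.0, 0.03, 1.0, -0.0]
wrist_force: [0.5, 0.1, -0.1]
opening: 0.001
grasp_force: 0.0
```

Run:
```python
from h import *
import cv2
go([.445,.253,.2],[.062,.998])
a=ctrl.camera('wrist')[:,:,::-1];cv2.imwrite('pics/w1.png',a)
```

```text
t 1.1 pos [0.4456 0.2519 0.25  ] F [ 0.5474  0.1339 -0.1272] cm [0.0639 0.1078 5.0004]
dr [-0.0008 -0.0039  0.0217]
```

View pics/w1.png

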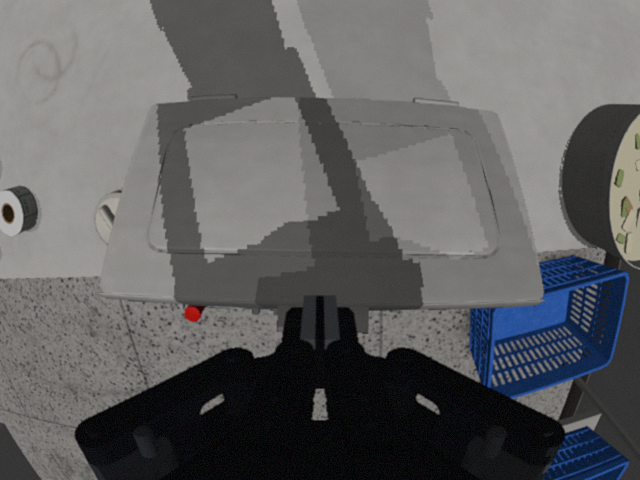

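The wrist view shows the lid with free-edge corners at (103,297) and (543,300), hinge corners near (157,103) and (497,110), knob top at (193,313), and the fingertips at (320,298). I'll refit using these points too.

```bash
cat >> h.py <<'E'
def wproj(P):
    c=ctrl.calibration('wrist');T=np.linalg.inv(c['world_from_camera']);p=(np.asarray(P)@T[:3,:3].T+T[:3,3])*[1,-1,-1]
    h=np.hypot(p[:,0],p[:,1]);th=np.arctan2(h,p[:,2]);K=c['camera_matrix']
    return p[:,:2]/h[:,None]*th[:,None]*[K[0,0],K[1,1]]+K[:2,2]
E
python3 - <<'E'
from h import *
from scipy.optimize import least_squares
top=np.array([[519,60],[560,368],[75,338],[562,128],[32,95],[248,80],[345,82]])/4+[145,175]
sc=np.array([[197,208]])/5+[300,225]
w=np.array([[193,313],[103,297],[543,300],[157,103],[497,110]])
def res(p):
    a,c=p[3:];k=[-.084,.112-c,.1215]
    B=[k,lid(a,0,.137),lid(a,0,-.137),lid(a,.155,.137),lid(a,.155,-.137),lid(a,.17,-.025,-.004),lid(a,.17,.025,-.004)]
    W=[k,B[3],B[4],B[1],B[2]]
    return np.r_[(proj('top',box(p,B))-top).ravel(),(proj('scene',box(p,[k]))-sc).ravel(),(wproj(box(p,W))-w).ravel()]
r=least_squares(res,[.42,.256,3.08,.63,.005],loss='soft_l1');p=r.x
print(p);print(res(p).reshape(-1,2))
print('knob',box(p,[[-.084,.112-p[4],.1215]]),'edge',box(p,[lid(p[3],.155,0),lid(0,.155,0)]),'hinge',box(p,[lid(0,0,0)]))
print(wproj([[.4456,.2519,.231]]))
E
```

```text
[0.4299 0.254  3.0629 0.7019 0.0073]
[[ 0.4869 -2.9867]
 [ 0.6519 -2.2418]
 [-1.5383 -2.0504]
 [ 1.0063 -3.0555]
 [-0.0832 -2.6167]
 [ 0.1962 -0.1936]
 [ 0.4382  0.7371]
 [-2.0514  0.0495]
 [ 0.3917  0.5747]
 [ 0.3707 -2.5761]
 [ 0.5983  0.2867]
 [-3.2168 -0.8342]
 [ 0.543  -1.1667]]
knob [[0.5054 0.143  0.1215]] edge [[0.4648 0.2512 0.1928]
 [0.5007 0.2484 0.093 ]] hinge [[0.3462 0.2606 0.093 ]]
[[326.3932 305.9675]]
```

Both fits agree to about 7 mm, which is good enough. Next I press down at x≈0.445, about 2 cm in from the edge.

send_rows --dr '[[0,0,0],[0,0,0],[0,0,0],[0,0,0],[0,0,0],[0,0,0],[0,0,0],[0,0,0]]' --xyz '[[0,0,2],[0,0,3.5],[0,0,4.2],[0,0,5],[0,0,5.8],[0,0,6.6],[0,0,7.4],[0,0,8.2]]' --jaw '[0,0,0,0,0,0,0,0]'

```text
time_s: 2.15
eef_pos: [0.445, 0.2533, 0.1679]
eef_rot: [0.0, 0.03, 1.0, 0.0]
wrist_force: [0.8, -1.0, 2.1]
opening: 0.001
grasp_force: 0.9
```

send_rows --dr '[[0,0,0],[0,0,0],[0,0,0],[0,0,0],[0,0,0],[0,0,0],[0,0,0],[0,0,0]]' --xyz '[[0,0,0.8],[0,0,1.6],[0,0,2.4],[0,0,3.2],[0,0,4],[0,0,4.7],[0,0,5.2],[0,0,5.5]]' --jaw '[0,0,0,0,0,0,0,0]'

```text
time_s: 3.15
eef_pos: [0.4449, 0.2532, 0.1129]
eef_rot: [-0.0, 0.03, 1.0, -0.0]
wrist_force: [0.4, 0.2, 1.8]
opening: 0.004
grasp_force: 0.9
```

send_rows --dr '[[0,0,0],[0,0,0],[0,0,0],[0,0,0],[0,0,0],[0,0,0],[0,0,0],[0,0,0]]' --xyz '[[0,0,0.05],[0,0,0.1],[0,0,0.15],[0,0,0.2],[0,0,0.25],[0,0,0.25],[0,0,0.25],[0,0,0.25]]' --jaw '[0,0,0,0,0,0,0,0]'

```text
time_s: 4.15
eef_pos: [0.4448, 0.2533, 0.1123]
eef_rot: [-0.0, 0.03, 1.0, -0.0]
wrist_force: [-6.1, -2.3, 14.7]
opening: 0.0
grasp_force: 7.7
```

The force rises to 15 N at z = 0.112, so the lid is flush. I'll lift and look at the knob from the right-hand side.

send_rows --dr '[[0,0,0],[0,0,0],[0,0,0],[0,0,0],[0,0,0],[0,0,0],[0,0,0],[0,0,0]]' --xyz '[[0,0,-2],[0,0,-6],[0,0,-9],[-1.2,-4,-9],[-2.4,-8,-9],[-3.6,-12,-9],[-4.4,-15.3,-9],[-4.4,-15.3,-9]]' --jaw '[0,0,0,0,0,0,0,0]'

```text
time_s: 5.15
eef_pos: [0.4798, 0.0962, 0.2006]
eef_rot: [-0.0, 0.032, 0.999, -0.0]
wrist_force: [0.1, 0.3, 0.4]
opening: 0.002
grasp_force: 0.0
```

Run:
```python
from h import *
import cv2
go([.5,.1,.2],[.078,.997])
cv2.imwrite('pics/w2.png',ctrl.camera('wrist')[:,:,::-1])
print(wproj([[.5,.144,.1215],[.505,.143,.1215]]))
```

```text
t 5.15 pos [0.4798 0.0962 0.2006] F [0.0837 0.3435 0.3921] cm [-1.9918  0.5109  0.0628]
dr [-0.0015 -0.0043  0.1407]
[[396.2986 290.9983]
 [394.5684 298.3978]]
```

View pics/w2.png

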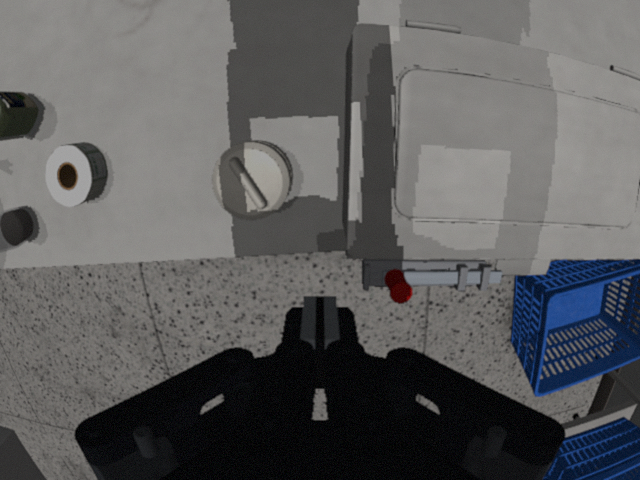

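The knob top is at (401,292), which puts it at about (0.501, 0.147). The lid is shut, the timer hasn't moved, and the area to the right of the knob is clear. I'll descend beside it.

send_rows --dr '[[0,0,0],[0,0,0],[0,0,0],[0,0,0],[0,0,0],[0,0,0],[0,0,0],[0,0,0]]' --xyz '[[-1.1,0.4,1],[-2.2,0.8,2],[-2.2,0.8,3.5],[-2.2,0.8,5],[-2.2,0.8,6.2],[-2.2,0.8,7],[-2.2,0.8,7.6],[-2.2,0.8,7.6]]' --jaw '[0,0,0,0,0,0,0,0]'

```text
time_s: 6.2
eef_pos: [0.5019, 0.1045, 0.1245]
eef_rot: [-0.0, 0.03, 1.0, 0.0]
wrist_force: [-0.1, -0.2, 0.0]
opening: 0.0
grasp_force: 0.0
```

send_rows --dr '[[0,0,0],[0,0,0],[0,0,0],[0,0,0],[0,0,0],[0,0,0],[0,0,0],[0,0,0]]' --xyz '[[0,0.4,0],[0,0.8,0],[0,1.2,0],[0,1.6,0],[0,2,0],[0,2.4,0],[0,2.8,0],[0,3.2,0]]' --jaw '[0,0,0,0,0,0,0,0]'

```text
time_s: 7.2
eef_pos: [0.5042, 0.1366, 0.1248]
eef_rot: [0.0, 0.03, 1.0, -0.0]
wrist_force: [1.2, -1.2, -0.0]
opening: -0.0
grasp_force: 1.1
```

Contact is made and the knob is being pushed. I'll carry on.

send_rows --dr '[[0,0,0],[0,0,0],[0,0,0],[0,0,0],[0,0,0],[0,0,0],[0,0,0],[0,0,0]]' --xyz '[[0,0.4,0],[0,0.8,0],[0,1.2,0],[0,1.6,0],[0,1.9,0],[0,2.2,0],[0,2.5,0],[0,2.5,0]]' --jaw '[0,0,0,0,0,0,0,0]'

```text
time_s: 8.2
eef_pos: [0.5056, 0.1615, 0.1248]
eef_rot: [0.0, 0.03, 1.0, -0.0]
wrist_force: [2.4, -2.6, 0.9]
opening: -0.002
grasp_force: 1.5
```

send_rows --dr '[[0,0,0],[0,0,0],[0,0,0],[0,0,0],[0,0,0],[0,0,0],[0,0,0],[0,0,0]]' --xyz '[[0,0.1,0],[0,0.2,0],[0,0.3,0],[0,0.4,0],[0,0.5,0],[0,0.6,0],[0,0.6,0],[0,0.6,0]]' --jaw '[0,0,0,0,0,0,0,0]'

```text
time_s: 9.2
eef_pos: [0.5059, 0.1628, 0.1248]
eef_rot: [-0.001, 0.03, 1.0, -0.004]
wrist_force: [0.3, -24.3, 4.9]
opening: -0.001
grasp_force: 12.1
```

The push force reaches 24 N at the end stop. I'll back off, lift, and check.

send_rows --dr '[[0,0,0],[0,0,0],[0,0,0],[0,0,0],[0,0,0],[0,0,0],[0,0,0],[0,0,0]]' --xyz '[[0,-0.7,0],[0,-1.5,0],[0,-3,0],[0,-3.5,-3],[0,-4.5,-7],[0,-5.5,-11],[0,-5.5,-12],[0,-5.5,-12]]' --jaw '[0,0,0,0,0,0,0,0]'

```text
time_s: 10.2
eef_pos: [0.5026, 0.1125, 0.2449]
eef_rot: [0.0, 0.03, 1.0, 0.0]
wrist_force: [0.9, 0.7, -0.8]
opening: -0.0
grasp_force: 0.0
```

Run:
```python
from h import *
import cv2
go([.5,.1,.2])
cv2.imwrite('pics/w3.png',ctrl.camera('wrist')[:,:,::-1])
```

```text
t 10.2 pos [0.5026 0.1125 0.2449] F [ 0.9362  0.6656 -0.8005] cm [ 0.1906 -1.2681  4.4871]
```

View pics/w3.png

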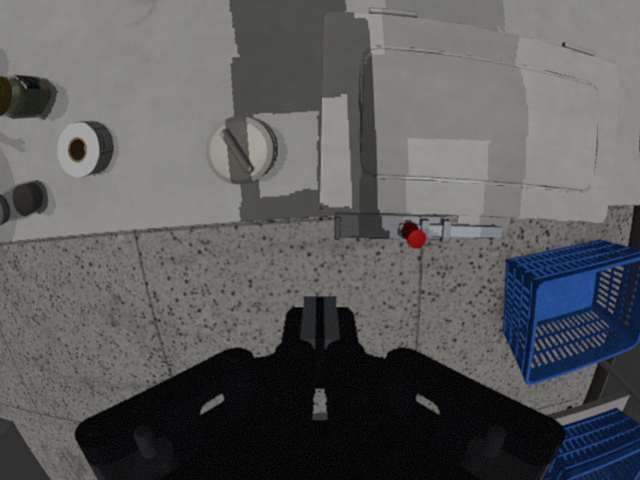

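The knob at (416,238) sits against the bolt guide with the bolt fully extended, the lid is shut, the timer is in place, and the hand is clear.

```bash
python3 -c "
from bench import ctrl
print(ctrl.hand_in())"
```

```text
the job is handed in; nothing more can be done
None
```

I pushed the lid down flush, slid the catch to its stop, took the hand clear and handed the job in; the hand-in returned no verdict.

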